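# Check the bench pliers and make up tool kits

### The arm

A 6-joint arm with a two-finger parallel gripper is mounted at the origin on the work surface. World frame = base frame: x ahead of the robot, y to its left, z up, the work surface at z = 0. Lengths are in mm, angles in degrees, forces in N, time in s.
With the tool pointing down it reaches from about 300 to 850 mm from the base axis. Payload 4.2 kg.
Tool frame: the origin (TCP) lies at the very end of the fingers, on their centre line; the grasp point (between the pads) lies env.pinch_z behind it (env.pinch_z is the distance from the TCP to the grasp point, in mm); z points along the fingers, y is the line along which they close (so a half turn about z gives the same grasp; the last joint's range is limited). The gripper opens to 91 mm and grips with 3 to 60 N. Pads are 32 mm wide; open, the fingers measure 118 mm over their backs; the gripper's body (76 mm by 178 mm) begins 60 mm behind the grasp point.
Start: joints at [-70.073, 18.312, 89.639, -0, 72.044, -1.146], TCP at [206.753, -536.56, 213.976] pointing down, gripper open.
Joint ranges: [-177.97, 177.97], [-48.28, 115.42], [12.27, 149.76], [-77.06, 257.06], [2.81, 150.46], [-146.56, 146.56]. Speed limits (degrees/s): [147.25, 147.25, 180, 180, 180, 180].

### API

Orientations are given as [roll, pitch, yaw] about the fixed x, y, z axes, in that order (R = Rz(yaw) Ry(pitch) Rx(roll)).
In Python, from workcell import state, vision, job_done, env gives the robot as it stands.
- The arm moves only by the tool servo_tool, never from a script. Its argument "rows" is a list of rows, each a list of 5 numbers: the shift along the tool's x, y, z scaled (see below), then the turn about the tool's z scaled (see below), then the opening, from 0 (shut) to 1 (fully open). A call has 1 to 20 rows; each row is the pose to reach, as a shift and turn from the pose commanded when the call began, along the tool's axes at that moment; what a row does not reach only later rows make up. The controller multiplies each number of a shift by 200 mm and each number of a turn by 90 degrees. A row lasts 1/12 s, in which the tool goes at most 41.7 mm and 7.16 degrees, less where a joint would pass 70% of its speed; a pose out of reach is approached as far as the arm can. A call with a number of a shift or a turn outside -1 to 1 is refused whole. A call with a gripper value outside its range is refused whole. The fingers move at their own pace and stop on an object; "force" is the grip in N (left out, the last holds). Time passes only in rows, so rows that repeat a pose let the fingers close. It gives the time, the measured TCP pose, the force, the opening and the grip force at its end, in the units of the state.
- state(): the state, without advancing time (a new reading comes with each control period).
- vision.grab_frame(name): name is "scene" or "top" or "wrist"; returns the picture (420x560x3 uint8, red, green, blue); there is no depth.
- vision.camera_info(name): a dict with "vertical_fov" (degrees; the focal length in pixels is half the picture's height over the tangent of half this angle, whatever the lens; pixels are square), "cx", "cy" (the principal point, pixels), "distortion" ([k1, k2, p1, p2, k3] as OpenCV has them; the pictures are not rectified), "T" (4x4, takes a point from camera to world coordinates). Camera axes: x right, y up, looking along -z (the intrinsics and any distortion apply to the point x, -y, -z); pixel columns grow to the right and rows downward; lengths in mm; the calibration is good to about 2 mm. A picture is of the moment at which its call begins: read the wrist's pose just before it. camera_info takes no time and is no camera call; for the wrist camera it gives the pose at the moment of the call.
- job_done(): hands the job in; it is judged then, once.
The state is a dict: "time_s": time; "qpos": joint angles; "qvel": joint speeds; "effort": joint torques, N m; "ee_pos": TCP position; "ee_rot": TCP orientation; "force": force on the tool from outside, world axes, zero at the start; "torque": the same for the moment, N m; "gripper_width": finger opening in mm; "gripper_force": force on a finger pad.
Only numpy, scipy, OpenCV 4.12 (cv2) and the standard library are available. Lean on these libraries where they do the work, as an engineer would, in place of code of your own. Each camera call takes 0.05 s, during which the arm holds its last target. There are 200 camera calls.

### The job

Make up the tool kits in the grey stock tray: lay each of the three screwdrivers lengthwise in a bay of its own, then squeeze the handles of every pair of pliers on the bench to find which hinges still work. Pliers that swing shut go, shut and lengthwise, into the bay with the screwdriver of the same handle colour; pliers that are seized go into the red repair tray. Leave the brass pot and the round tin where they stand.

Things in the scene. Friction and masses are not known exactly. Their poses are not given: they have to be found in the camera images.
- pliers_a: Small pliers, green handles, lying flat, 128 long; may be absent; two have the same colour. Origin: pivot axis, underside. Frame of the fixed half: z up, x along the jaws (tips +40); handles from x = -18 to -88, each 11 wide, 16 high (z 0 to 16). Its own handle's centre line is y = +9.5. Jaws lower. 140 g. Both handles can be squeezed together from above, 50 behind the pivot.
- pliers_a_hinge (a joint): Hinge of pliers_a, rad. 0 = shut (other handle's centre line at y = -9.5; 30 over both); grows as that handle swings out to -y, counter-clockwise from above. Starts 0.30 to 0.45 (45 to 53 over both, 50 behind the pivot). Free: swings shut under a 5 N squeeze and stays as left. Seized: does not yield (to 100 N). They look alike.
- pliers_b: Small pliers, orange handles, lying flat, 128 long; may be absent; two have the same colour. Origin: pivot axis, underside. Frame of the fixed half: z up, x along the jaws (tips +40); handles from x = -18 to -88, each 11 wide, 16 high (z 0 to 16). Its own handle's centre line is y = +9.5. Jaws lower. 140 g. Both handles can be squeezed together from above, 50 behind the pivot.
- pliers_b_hinge (a joint): Hinge of pliers_b, rad. 0 = shut (other handle's centre line at y = -9.5; 30 over both); grows as that handle swings out to -y, counter-clockwise from above. Starts 0.30 to 0.45 (45 to 53 over both, 50 behind the pivot). Free: swings shut under a 5 N squeeze and stays as left. Seized: does not yield (to 100 N). They look alike.
- pliers_c: Small pliers, blue handles, lying flat, 128 long; may be absent; two have the same colour. Origin: pivot axis, underside. Frame of the fixed half: z up, x along the jaws (tips +40); handles from x = -18 to -88, each 11 wide, 16 high (z 0 to 16). Its own handle's centre line is y = +9.5. Jaws lower. 140 g. Both handles can be squeezed together from above, 50 behind the pivot.
- pliers_c_hinge (a joint): Hinge of pliers_c, rad. 0 = shut (other handle's centre line at y = -9.5; 30 over both); grows as that handle swings out to -y, counter-clockwise from above. Starts 0.30 to 0.45 (45 to 53 over both, 50 behind the pivot). Free: swings shut under a 5 N squeeze and stays as left. Seized: does not yield (to 100 N). They look alike.
- pliers_d: Small pliers, green handles, lying flat, 128 long; may be absent; two have the same colour. Origin: pivot axis, underside. Frame of the fixed half: z up, x along the jaws (tips +40); handles from x = -18 to -88, each 11 wide, 16 high (z 0 to 16). Its own handle's centre line is y = +9.5. Jaws lower. 140 g. Both handles can be squeezed together from above, 50 behind the pivot.
- pliers_d_hinge (a joint): Hinge of pliers_d, rad. 0 = shut (other handle's centre line at y = -9.5; 30 over both); grows as that handle swings out to -y, counter-clockwise from above. Starts 0.30 to 0.45 (45 to 53 over both, 50 behind the pivot). Free: swings shut under a 5 N squeeze and stays as left. Seized: does not yield (to 100 N). They look alike.
- driver_green: Screwdriver with square green handle, lying flat, 120 long; always present. Origin: middle of the handle's underside; x points along the blade. Handle 70 long (x -35 to 35), 18 wide, 18 high (z 0 to 18); thin steel blade, 5.6 across, from x = 35 to 85 at z = 9. About 50 g.
- driver_blue: Screwdriver with square blue handle, lying flat, 120 long; always present. Origin: middle of the handle's underside; x points along the blade. Handle 70 long (x -35 to 35), 18 wide, 18 high (z 0 to 18); thin steel blade, 5.6 across, from x = 35 to 85 at z = 9. About 50 g.
- driver_orange: Screwdriver with square orange handle, lying flat, 120 long; always present. Origin: middle of the handle's underside; x points along the blade. Handle 70 long (x -35 to 35), 18 wide, 18 high (z 0 to 18); thin steel blade, 5.6 across, from x = 35 to 85 at z = 9. About 50 g.
- stock_tray: Shallow grey aluminium stock tray, fixed, 168 (x) by 304 (y), floor 3 thick, black rim and two black ribs 4 wide, 8 high. Three equal bays side by side along its y, each 160 long (x) by 96 wide (y) inside. Origin: underside centre, on the bench top. It may be on the left or the right.
- bay_0 (a point): centre of bay 0 of the stock tray, on its floor (3 above the bench); axes as the tray's, x along the bay. Bay centres are 100 apart
- bay_1 (a point): centre of bay 1 of the stock tray, on its floor (3 above the bench); axes as the tray's, x along the bay. Bay centres are 100 apart
- bay_2 (a point): centre of bay 2 of the stock tray, on its floor (3 above the bench); axes as the tray's, x along the bay. Bay centres are 100 apart
- repair_tray: Shallow red repair tray fixed to the bench, 180 (x) by 210 (y), floor 3 thick, black rim 4 wide and 8 high. Origin: underside centre, on the bench top. On the other side from the stock tray.
- screw_pot: small open brass pot of screws, 38 across, 28 high, among the tools; loose bystander. Origin: underside centre.
- polish_tin: low round steel tin, 44 across, 30 high, on the robot's side of the tools; loose bystander. Origin: underside centre.
Mind the look-alikes: they are no part of the job. Leave any black or purple look-alike of the pliers_b alone.

How it is judged (in metres and radians):
At the end, for the whole second after the job is handed in: Screwdrivers each alone in a bay, lengthwise (origin within 50 mm along, 42 mm across, 0.35 rad); each free pliers shut (under 0.08 rad), likewise, in the bay of its colour's screwdriver, all flat; seized pliers in the repair tray (pivot inside the rim, below 50 mm); at rest (((x of driver_green in the frame of bay_0 between -0.05 and 0.05 m and y of driver_green in the frame of bay_0 between -0.042 and 0.042 m and x of pliers_d in the frame of bay_0 between -0.05 and 0.05 m and y of pliers_d in the frame of bay_0 between -0.042 and 0.042 m) or (x of driver_green in the frame of bay_1 between -0.05 and 0.05 m and y of driver_green in the frame of bay_1 between -0.042 and 0.042 m and x of pliers_d in the frame of bay_1 between -0.05 and 0.05 m and y of pliers_d in the frame of bay_1 between -0.042 and 0.042 m) or (x of driver_green in the frame of bay_2 between -0.05 and 0.05 m and y of driver_green in the frame of bay_2 between -0.042 and 0.042 m and x of pliers_d in the frame of bay_2 between -0.05 and 0.05 m and y of pliers_d in the frame of bay_2 between -0.042 and 0.042 m)) and angle between the x axis of each of driver_green, driver_blue, driver_orange, pliers_c, pliers_d and the x axis of stock_tray, either way round below 0.35 rad and height (world z) of each of driver_green, driver_blue, driver_orange, pliers_c, pliers_d below 0.03 m and ((x of driver_blue in the frame of bay_0 between -0.05 and 0.05 m and y of driver_blue in the frame of bay_0 between -0.042 and 0.042 m and x of pliers_c in the frame of bay_0 between -0.05 and 0.05 m and y of pliers_c in the frame of bay_0 between -0.042 and 0.042 m) or (x of driver_blue in the frame of bay_1 between -0.05 and 0.05 m and y of driver_blue in the frame of bay_1 between -0.042 and 0.042 m and x of pliers_c in the frame of bay_1 between -0.05 and 0.05 m and y of pliers_c in the frame of bay_1 between -0.042 and 0.042 m) or (x of driver_blue in the frame of bay_2 between -0.05 and 0.05 m and y of driver_blue in the frame of bay_2 between -0.042 and 0.042 m and x of pliers_c in the frame of bay_2 between -0.05 and 0.05 m and y of pliers_c in the frame of bay_2 between -0.042 and 0.042 m)) and ((x of driver_orange in the frame of bay_0 between -0.05 and 0.05 m and y of driver_orange in the frame of bay_0 between -0.042 and 0.042 m) or (x of driver_orange in the frame of bay_1 between -0.05 and 0.05 m and y of driver_orange in the frame of bay_1 between -0.042 and 0.042 m) or (x of driver_orange in the frame of bay_2 between -0.05 and 0.05 m and y of driver_orange in the frame of bay_2 between -0.042 and 0.042 m)) and not (y of driver_blue in the frame of bay_0 between -0.048 and 0.048 m and y of driver_green in the frame of bay_0 between -0.048 and 0.048 m) and not (y of driver_blue in the frame of bay_1 between -0.048 and 0.048 m and y of driver_green in the frame of bay_1 between -0.048 and 0.048 m) and not (y of driver_blue in the frame of bay_2 between -0.048 and 0.048 m and y of driver_green in the frame of bay_2 between -0.048 and 0.048 m) and not (y of driver_orange in the frame of bay_0 between -0.048 and 0.048 m and y of driver_green in the frame of bay_0 between -0.048 and 0.048 m) and not (y of driver_orange in the frame of bay_1 between -0.048 and 0.048 m and y of driver_green in the frame of bay_1 between -0.048 and 0.048 m) and not (y of driver_orange in the frame of bay_2 between -0.048 and 0.048 m and y of driver_green in the frame of bay_2 between -0.048 and 0.048 m) and not (y of driver_orange in the frame of bay_0 between -0.048 and 0.048 m and y of driver_blue in the frame of bay_0 between -0.048 and 0.048 m) and not (y of driver_orange in the frame of bay_1 between -0.048 and 0.048 m and y of driver_blue in the frame of bay_1 between -0.048 and 0.048 m) and not (y of driver_orange in the frame of bay_2 between -0.048 and 0.048 m and y of driver_blue in the frame of bay_2 between -0.048 and 0.048 m) and x of pliers_a in the frame of repair_tray between -0.085 and 0.085 m and y of pliers_a in the frame of repair_tray between -0.095 and 0.095 m and height (world z) of each of pliers_a, pliers_b below 0.05 m and x of pliers_b in the frame of repair_tray between -0.085 and 0.085 m and y of pliers_b in the frame of repair_tray between -0.095 and 0.095 m and value of joint each of pliers_c_hinge, pliers_d_hinge below 0.08 rad and linear speed of each of pliers_a, pliers_b, pliers_c, pliers_d, driver_green, driver_blue, driver_orange below 0.03 m/s); the robot touches nothing.
It fails at once if the screw pot is pushed more than 50 mm from its place or tipped over (distance of screw_pot from where it was at the start of the episode above 0.05 m or angle between screw_pot's own z axis and vertical above 0.7 rad).
It fails at once if the polish tin is pushed more than 50 mm from its place or tipped over (distance of polish_tin from where it was at the start of the episode above 0.05 m or angle between polish_tin's own z axis and vertical above 0.7 rad).
Of pliers_a, pliers_b, pliers_c, pliers_d only 3 to 4 are there at a start; the rules pass over those that are not, and their reading is None.
At some moment in a run one of pliers_a, pliers_b, pliers_c, pliers_d, driver_green, driver_blue, driver_orange may be knocked a few centimetres aside while the robot is not near it.
Once in a run the grip may slacken for a moment while it holds something.
It also fails if it takes over 210 s, if anything falls off the work surface, if the arm or the gripper's body presses on something with over 40 N, if the wrist force passes 120 N, or if a joint passes its speed limit or range.

## Working session

There is one attempt and no reset: what is moved stays moved. The work goes in short steps, Python scripts to look and compute and a tool call to move; the robot and the scene stay as the last step left them, time stands still between calls to the robot, and variables do not carry over. Pictures are saved under pics/ and viewed, at most 14 in all, crops included, and the job is handed in when it is done.

Besides the shell and the picture viewer there is one more tool, called after "Emit:" as name(argument=value, ...), one argument or row to a line, values as JSON. servo_tool: Moves the arm, as the interface text tells. Its arguments: {"type":"object","properties":{"rows":{"type":"array"},"force":{"type":"number"}},"required":["rows"]}

```bash
mkdir -p pics; ls
python3 - <<'E'
from workcell import state, vision, env
import cv2
print(state()); print(env.pinch_z)
for n in("scene","top","wrist"):
    print(n,vision.camera_info(n))
for n in("scene","top"):
    cv2.imwrite(f"pics/{n}0.png",cv2.resize(vision.grab_frame(n)[:,:,::-1],(800,600),interpolation=cv2.INTER_CUBIC))
E
```

```text
pics
{'time_s': 0.0, 'qpos': array([-7.00738828e+01,  1.83510736e+01,  8.97064513e+01,  1.24877328e-05,
        7.20425161e+01, -1.14691563e+00]), 'qvel': array([-0.06420671, -0.02761166, -0.02114041,  0.04175846,  0.00834082,
        0.04401631]), 'effort': array([-1.58580511e-03, -4.12464845e+01, -2.31979144e+01,  7.24688522e-02,
        4.57023026e-02, -1.31415800e-04]), 'ee_pos': array([ 206.56671709, -536.0790335 ,  213.12565315]), 'ee_rot': array([-1.79899979e+02, -2.01430224e-03,  2.10730272e+01]), 'force': array([0.2203612 , 1.64298184, 0.18980105]), 'torque': array([ 0.03742859, -0.0078424 ,  0.02577851]), 'gripper_force': 0.0, 'gripper_width': 91.10318694071687}
18.8
scene {'vertical_fov': 52.217692436139195, 'cx': 284.69193457206507, 'cy': 205.45391826837243, 'distortion': array([0.02299642, 0.        , 0.        , 0.        , 0.        ]), 'T': array([[-2.01546329e-01, -8.04300890e-01,  5.58998350e-01,
         1.17123455e+03],
       [ 9.79405415e-01, -1.58493036e-01,  1.25079933e-01,
         2.04475739e+02],
       [-1.20045561e-02,  5.72695413e-01,  8.19680337e-01,
  
[... 456 characters left out ...]
01],
       [ 8.95418846e-03,  1.78404554e-01,  9.83916479e-01,
         1.25608179e+03],
       [ 0.00000000e+00,  0.00000000e+00,  0.00000000e+00,
         1.00000000e+00]])}
wrist {'vertical_fov': 60.37005858840416, 'cx': 276.05940451951295, 'cy': 212.06542845183543, 'distortion': array([0.00969773, 0.        , 0.        , 0.        , 0.        ]), 'T': array([[ 3.59325305e-01,  8.97904421e-01,  2.54269493e-01,
         2.77232811e+02],
       [-9.33211718e-01,  3.46051805e-01,  9.67679573e-02,
        -5.08857572e+02],
       [-1.10204040e-03, -2.72058446e-01,  9.62280098e-01,
         3.83883690e+02],
       [ 0.00000000e+00,  0.00000000e+00,  0.00000000e+00,
         1.00000000e+00]])}
```

View pics/top0.png

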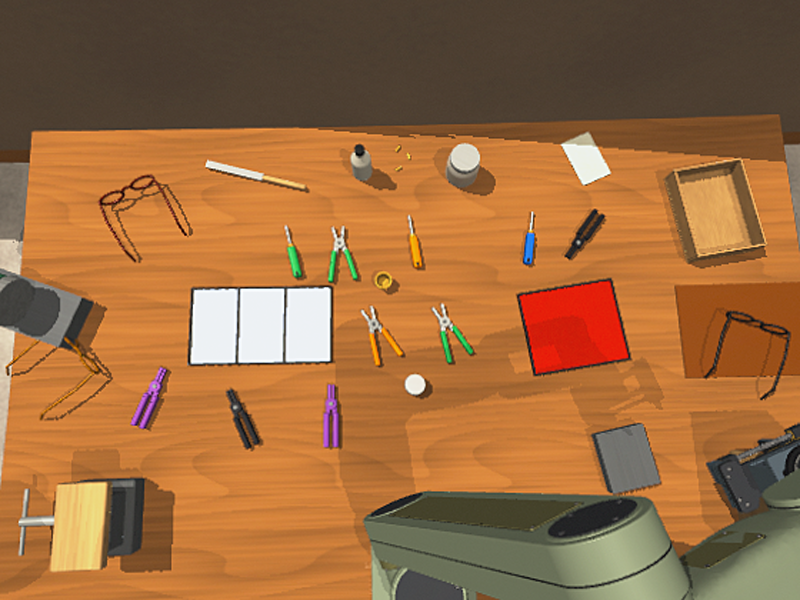

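View pics/scene0.png

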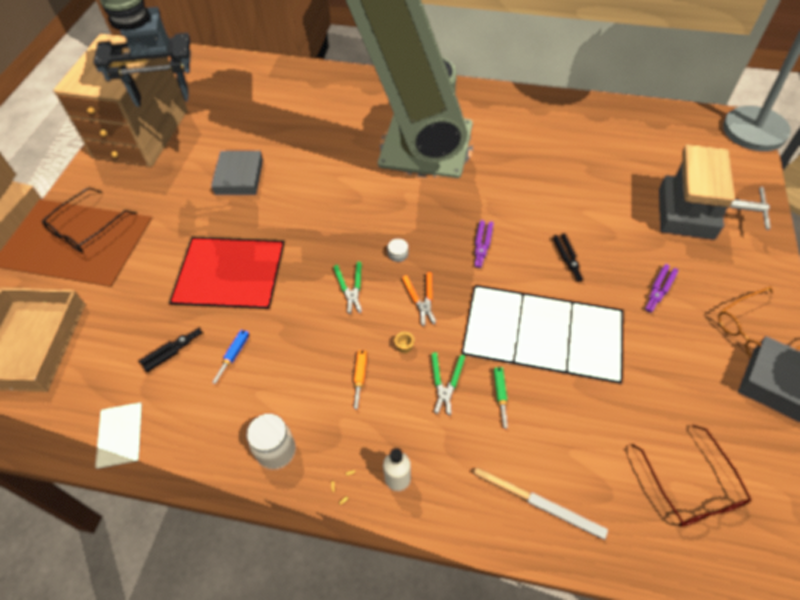

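The top view (800x600) shows green pliers at (341,255) and (453,333), and orange pliers at (381,335). There are no blue pliers. The drivers are green (294,252), orange (414,243) and blue (530,240). The stock tray is the white-lit three-bay tray at (261,326), and the repair tray is at (574,327). The pot is at (384,281) and the tin at (415,384). The purple pliers at (150,398) and (332,415), and the black ones at (243,418) and (585,234), are look-alikes to leave alone.

```bash
cat > h.py <<'E'
import numpy as np, cv2
from workcell import state, vision, env
def cam(n):
    c=vision.camera_info(n); f=210/np.tan(np.radians(c["vertical_fov"]/2))
    return np.array([[f,0,c["cx"]],[0,f,c["cy"]],[0,0,1]]),np.array(c["distortion"]),np.array(c["T"])
def rays(c,px):
    K,d,T=c; u=cv2.undistortPoints(np.array(px,float).reshape(-1,1,2),K,d)[:,0]
    D=np.c_[u[:,0],-u[:,1],-np.ones(len(u))]@T[:3,:3].T
    return T[:3,3],D
def onz(c,px,z):
    o,D=rays(c,px); return o+D*((z-o[2])/D[:,2])[:,None]
def tri(c1,p1,c2,p2):
    (o1,D1),(o2,D2)=rays(c1,[p1]),rays(c2,[p2]); A=np.c_[D1[0],-D2[0]]
    s=np.linalg.lstsq(A,o2-o1,rcond=None)[0]; a=o1+s[0]*D1[0]; b=o2+s[1]*D2[0]
    return (a+b)/2,np.linalg.norm(a-b)
HUE=dict(green=(50,80),orange=(11,22),blue=(100,115),red=(0,3))
def blobs(img,col,amin=25):
    h=cv2.cvtColor(img,cv2.COLOR_RGB2HSV); lo,hi=HUE[col]
    m=cv2.inRange(h,(lo,215 if col=="orange" else 150,80),(hi,255,255))
    n,l,s,ce=cv2.connectedComponentsWithStats(m)
    out=[]
    for i in range(1,n):
        if s[i,4]>=amin:
            ys,xs=np.where(l==i); out.append(np.c_[xs,ys].astype(float))
    return out
def line(P):
    c=P.mean(0); u,s,v=np.linalg.svd(P-c,full_matrices=False); return c,np.degrees(np.arctan2(v[0,1],v[0,0]))%180,s/np.sqrt(len(P))*np.sqrt(12)
def go(x,y,z,yaw=None):
    s=state(); p=s["ee_pos"]; w=s["ee_rot"][2]; a=np.radians(w); d=np.array([x,y,z])-p
    t=0 if yaw is None else -(((yaw-w)+90)%180-90)
    print("go",np.round([(d[0]*np.cos(a)+d[1]*np.sin(a))/200,(d[0]*np.sin(a)-d[1]*np.cos(a))/200,-d[2]/200,t/90],4).tolist(),"yaw",round(w,1))
E
python3 - <<'E'
from h import *
np.set_printoptions(precision=1,suppress=True)
im={n:vision.grab_frame(n) for n in("top","scene")}; C={n:cam(n) for n in im}
for col in HUE:
    for n in im:
        print(col,n)
        for b in blobs(im[n],col):
            P=onz(C[n],b,17 if col!="red" else 3)[:,:2]; print("  px",b.mean(0)/.7,len(b),*line(P))
t=[(191,289),(331,288),(332,362),(189,365),(518,294),(612,280),(630,359),(534,375)]
s=[(476,288),(464,355),(622,381),(623,307)]
print(onz(C["top"],np.array(t)*.7,8)); print(onz(C["scene"],np.array(s)*.7,8))
for a,b in [((331,288),(464,355)),((332,362),(476,288)),((384,281),(403,342)),((415,384),(398,249)),((340,241),(446,394)),((374,322),(426,308)),((445,322),(352,296))]: print(tri(C["top"],np.array(a)*.7,C["scene"],np.array(b)*.7))
E
```

```text
green top
  px [293.9 260.9] 102 [634.  256.4] 13.956590655154201 [66.4 15.6]
  px [350.5 264.3] 59 [623.4 133.8] 16.493389880123033 [66.6  8.6]
  px [331.7 265.8] 64 [620.9 174.6] 172.98485632813396 [67.3  9.4]
  px [462.1 339.7] 70 [ 451.7 -100.9] 32.269069968516874 [67.6  9.8]
  px [445.6 346.4] 71 [438.3 -65.2] 11.161063069891213 [67.   9.7]
green scene
  px [357.6 274.2] 29 [440.7 -63.8] 11.55065962647383 [58.1  5.5]
  px [339.1 277. ] 26 [ 455.1 -100. ] 31.645262763920275 [56.8  5. ]
  px [435.3 368.6] 40 [627.9 135.2] 16.511242225135597 [61.   5.3]
  px [457.  370.3] 44 [623.6 176. ] 173.22231172328998 [60.3  5.7]
  px [499.5 384.1] 97 [636.4 257.4] 13.258527826852447 [57.8 12.9]
orange top
  px [415.  251.4] 127 [648.7  -7.4] 7.647399557211941 [71.1 19.9]
  px [755.3 311.7] 1185 [ 495.6 -727.2] 75.58923361552284 [256.8 146.9]
  px [730.4 331.6] 44 [ 454.  -669.7] 152.26600965744817 [57.8 16.6]
  px [740.9 329.6] 35 [ 457.6 -692.2] 122.94039563843151 [33.8 15.8]
  px [391.5 341.8] 88 [451.3  49.3] 33.44923274574151 [69.1 11.7]
  px [754.1 355.5] 633 [ 402.1 -712.1] 115.8027456
[... 637 characters left out ...]
8.7    8. ]
 [ 573.7  177.4    8. ]
 [ 412.9  176.6    8. ]
 [ 415.4  477.2    8. ]
 [ 549.4 -228.3    8. ]
 [ 574.9 -434.7    8. ]
 [ 402.  -456.5    8. ]
 [ 373.5 -250.7    8. ]]
[[421.5 184.5   8. ]
 [583.5 183.7   8. ]
 [580.5 480.7   8. ]
 [411.1 481.9   8. ]]
(array([576.4, 181.1,  -5.4]), np.float64(4.747228333994451))
(array([413.6, 181.1,  -4. ]), np.float64(6.571924354392433))
(array([583.8,  62.7,  17.8]), np.float64(1.7677912486731804))
(array([360.5,   4.1,  20. ]), np.float64(3.5039933590118775))
(array([676.1, 159.8,  16.1]), np.float64(7.740170981220653))
(array([494.9,  89. ,  13.5]), np.float64(6.981048181323944))
(array([491.7, -65.3,   8.6]), np.float64(3.66369126017904))
```

Run:
```python
from h import *
go(651,-254,100,-9.5);go(651,-254,8,-9.5)
```

```text
go [2.5806, -0.5182, 0.5671, 0.3397] yaw 21.1
go [2.5806, -0.5182, 1.0271, 0.3397] yaw 21.1
```

Emit:
servo_tool(
  rows=[
    [0.9,-0.2,0.2,0,0.6],
    [0.9,-0.2,0.2,0,0.6],
    [0.9,-0.2,0.2,0,0.6],
    [0.9,-0.2,0.2,0,0.6],
    [0.9,-0.2,0.2,0,0.6],
    [0.9,-0.2,0.2,0,0.6],
    [0.9,-0.2,0.2,0,0.6],
  ],
  force=25,
)

```text
time_s: 0.78
ee_pos: [360.9, -433.8, 173.5]
ee_rot: [-180.0, 0.0, 21.2]
force: [0.0, 0.4, -0.4]
gripper_width: 54.8
gripper_force: 0.0
```

Emit:
servo_tool(
  rows=[
    [0.9,-0.2,0.1,0,0.6],
    [0.9,-0.2,0.1,0,0.6],
    [0.9,-0.2,0.1,0,0.6],
    [0.9,-0.2,0.1,0,0.6],
    [0.9,-0.2,0.1,0,0.6],
    [0.9,-0.2,0.1,0,0.6],
    [0.9,-0.2,0.1,0,0.6],
  ],
)

```text
time_s: 1.37
ee_pos: [513.6, -333.2, 153.9]
ee_rot: [180.0, 0.1, 21.1]
force: [-0.4, -0.2, 0.6]
gripper_width: 55.0
gripper_force: 0.0
```

Emit:
servo_tool(
  rows=[
    [0.7806,-0.1182,0.2671,0.3397,0.6],
    [0.7806,-0.1182,0.2671,0.3397,0.6],
    [0.7806,-0.1182,0.2671,0.3397,0.6],
    [0.7806,-0.1182,0.2671,0.3397,0.6],
    [0.7806,-0.1182,0.2671,0.3397,0.6],
    [0.7806,-0.1182,0.2671,0.3397,0.6],
    [0.7806,-0.1182,0.2671,0.3397,0.6],
  ],
)

```text
time_s: 1.95
ee_pos: [649.8, -256.4, 100.8]
ee_rot: [179.9, 0.0, -9.5]
force: [0.3, -1.0, 0.5]
gripper_width: 54.7
gripper_force: 0.0
```

Run:
```python
from h import *
np.set_printoptions(precision=1,suppress=True)
c=cam("wrist"); im=vision.grab_frame("wrist")
cv2.imwrite("pics/w1.png",im[:,:,::-1])
for b in blobs(im,"blue",200): print(line(onz(c,b,18)[:,:2]))
go(651,-254,8,-9.5)
```

```text
(array([ 646.2, -255.5]), np.float64(170.11418165235946), array([55.9, 16.5]))
go [0.0043, -0.0133, 0.4664, -0.0009] yaw -9.6
```

View pics/w1.png

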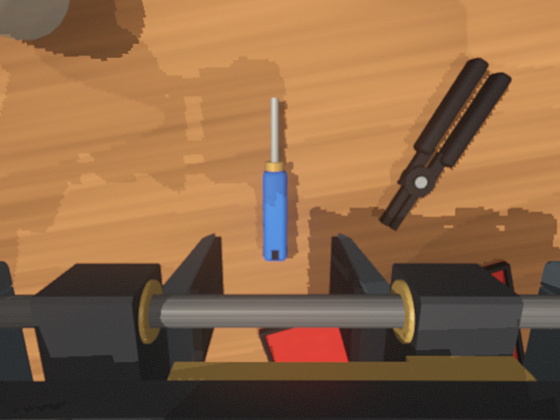

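The wrist view shows the blue driver between the fingers, with its handle at about (275,213). The black look-alike, at about (440,150), is well clear.

Emit:
servo_tool(
  rows=[
    [0,0,0.3,0,0.5],
    [0,0,0.3,0,0.5],
    [0,0,0.464,0,0.5],
    [0,0,0.464,0,0.5],
    [0,0,0.464,0,0.5],
    [0,0,0.464,0,0],
    [0,0,0.464,0,0],
    [0,0,0.464,0,0],
    [0,0,0.464,0,0],
    [0,0,0.464,0,0],
    [0,0,0.464,0,0],
    [0,0,0.3,0,0],
    [0,0,0.2,0,0],
    [0,0,0.2,0,0],
  ],
)

```text
time_s: 3.17
ee_pos: [654.0, -255.3, 65.4]
ee_rot: [179.9, -0.5, -9.5]
force: [0.6, -1.3, -0.0]
gripper_width: 17.7
gripper_force: 25.0
```

Run:
```python
from h import *
print(state()["ee_pos"],state()["gripper_width"],state()["gripper_force"])
go(474,398,60,0);go(474,398,12,0)
```

```text
[ 654.02826085 -255.29323789   65.42672191] 17.749688125401935 24.99984562397003
go [-1.4264, -3.0733, 0.0271, -0.1054] yaw -9.5
go [-1.4264, -3.0733, 0.2671, -0.1054] yaw -9.5
```

Emit:
servo_tool(
  rows=[
    [-0.363,-0.808,0,0,0],
    [-0.363,-0.808,0,0,0],
    [-0.363,-0.808,0,0,0],
    [-0.363,-0.808,0,0,0],
    [-0.363,-0.808,0,0,0],
    [-0.363,-0.808,0,0,0],
  ],
)

```text
time_s: 3.67
ee_pos: [604.5, -79.7, 59.8]
ee_rot: [-180.0, 0.2, -9.3]
force: [-0.3, -1.0, -0.5]
gripper_width: 17.5
gripper_force: 25.0
```

Emit:
servo_tool(
  rows=[
    [-0.363,-0.808,0,0,0],
    [-0.363,-0.808,0,0,0],
    [-0.363,-0.808,0,0,0],
    [-0.363,-0.808,0,0,0],
    [-0.363,-0.808,0,0,0],
    [-0.363,-0.808,0,0,0],
  ],
)

```text
time_s: 4.17
ee_pos: [561.0, 90.1, 60.1]
ee_rot: [180.0, 0.0, -9.3]
force: [0.3, -0.6, -1.1]
gripper_width: 18.1
gripper_force: 25.0
```

Emit:
servo_tool(
  rows=[
    [-0.363,-0.808,0,0,0],
    [-0.363,-0.808,0,0,0],
    [-0.363,-0.808,0,0,0],
    [-0.363,-0.808,0,0,0],
    [-0.363,-0.808,0,0,0],
    [-0.363,-0.808,0,0,0],
  ],
)

```text
time_s: 4.67
ee_pos: [517.1, 260.9, 60.2]
ee_rot: [-180.0, -0.0, -9.4]
force: [0.3, -0.8, -1.3]
gripper_width: 17.9
gripper_force: 25.0
```

Emit:
servo_tool(
  rows=[
    [-0.363,-0.808,0,-0.1054,0],
    [-0.363,-0.808,0,-0.1054,0],
    [-0.363,-0.808,0,-0.1054,0],
    [-0.363,-0.808,0,-0.1054,0],
    [-0.363,-0.808,0,-0.1054,0],
    [-0.363,-0.808,0,-0.1054,0],
    [-0.363,-0.808,0,-0.1054,0],
  ],
)

```text
time_s: 5.25
ee_pos: [472.6, 429.1, 59.9]
ee_rot: [179.9, 0.0, -0.1]
force: [-0.2, 0.0, -1.1]
gripper_width: 17.6
gripper_force: 25.0
```

Run:
```python
from h import *
s=state();print(s["ee_pos"],s["ee_rot"],s["qpos"],s["gripper_width"],s["gripper_force"])
go(474,430,60,0);go(474,430,12,0)
cv2.imwrite("pics/w2.png",vision.grab_frame("wrist")[:,:,::-1])
```

```text
[472.64545691 429.10442233  59.89076157] [ 1.79880256e+02  7.58699355e-03 -5.13296194e-02] [ 4.12480852e+01  3.10618664e+01  9.25271837e+01 -1.01880725e-01
  5.64957218e+01  1.31355708e+02] 17.611924208485235 24.999747276306152
go [0.0068, -0.0045, -0.0005, -0.0006] yaw -0.1
go [0.0068, -0.0045, 0.2395, -0.0006] yaw -0.1
```

View pics/w2.png

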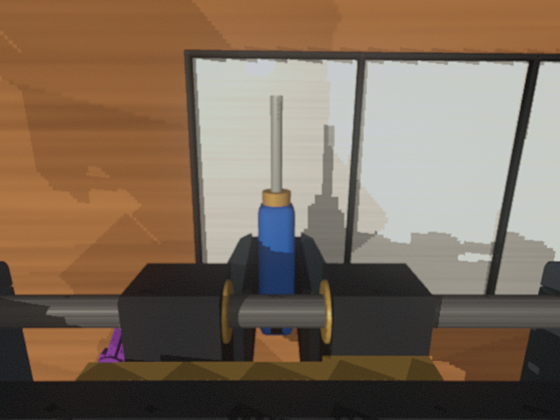

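The blue driver is in the grip, over the leftmost bay. The tray's rim corner is at (190,53) and its ribs are at (360,58) and (533,61).

Run:
```python
from h import *
print(onz(cam("wrist"),[(190,53),(360,58),(533,61),(199,264),(347,266),(490,292)],8).round(1))
```

```text
[[579.5 476.8   8. ]
 [576.7 380.    8. ]
 [574.6 281.2   8. ]
 [449.5 479.6   8. ]
 [447.7 380.7   8. ]
 [428.2 282.2   8. ]]
```

Emit:
servo_tool(
  rows=[
    [0.005,0,0.2,0,0],
    [0.005,0,0.235,0,0],
    [0.005,0,0.24,0,0],
    [0.005,0,0.24,0,0],
    [0.005,0,0.24,0,0],
  ],
)

```text
time_s: 5.72
ee_pos: [472.8, 429.5, 12.5]
ee_rot: [179.9, 0.0, -0.1]
force: [0.6, -0.0, -0.7]
gripper_width: 17.6
gripper_force: 25.0
```

Emit:
servo_tool(
  rows=[
    [0,0,0.005,0,0],
    [0,0,0.005,0,0.35],
    [0,0,0.005,0,0.35],
    [0,0,0.005,0,0.35],
    [0,0,0.005,0,0.35],
    [0,0,-0.2,0,0.5],
    [0,0,-0.4,0,0.6],
    [0,0,-0.4,0,0.6],
    [0,0,-0.4,0,0.6],
  ],
)

```text
time_s: 6.47
ee_pos: [473.8, 432.6, 95.6]
ee_rot: [-179.8, -0.3, -0.0]
force: [-0.4, 0.1, -0.5]
gripper_width: 54.0
gripper_force: 0.0
```

```bash
cat > look.py <<'E'
from h import *
np.set_printoptions(precision=1,suppress=True)
def look(cols=("green","orange","blue")):
    im=vision.grab_frame("top");c=cam("top")
    for col in cols:
        for b in blobs(im,col):
            P=onz(c,b,17)[:,:2]; l=line(P)
            if -320<l[0][1]<490 and len(b)>40: print(col,l[0],"ang %.1f"%l[1],l[2],len(b))
E
python3 - <<'E'
from look import *
look()
go(634,256.5,80,13.7);go(648,-7,100,7.6)
E
```

```text
green [634.  256.4] ang 14.0 [66.4 15.6] 102
green [623.9 133.8] ang 16.2 [66.1  8.9] 61
green [621.3 174.7] ang 172.8 [67.4  9.2] 63
green [ 452.  -100.6] ang 31.9 [67.2  9.5] 69
green [438.  -65.3] ang 11.4 [67.3  9.7] 71
orange [648.7  -7.6] ang 7.6 [72.1 19.9] 122
orange [451.6  49.1] ang 33.7 [69.6 12.5] 74
orange [436.6  86. ] ang 11.7 [68.5 12.5] 62
go [0.8072, 0.875, 0.0675, -0.1522] yaw -0.0
go [0.8772, 2.1925, -0.0325, -0.0845] yaw -0.0
```

Emit:
servo_tool(
  rows=[
    [0.807,0.875,0.05,-0.152,0.5],
    [0.807,0.875,0.05,-0.152,0.5],
    [0.807,0.875,0.05,-0.152,0.5],
    [0.807,0.875,0.05,-0.152,0.5],
    [0.807,0.875,0.05,-0.152,0.5],
    [0.807,0.875,0.05,-0.152,0.5],
    [0.807,0.875,0.05,-0.152,0.5],
    [0.807,0.875,0.25,-0.152,0.5],
    [0.807,0.875,0.4,-0.152,0.5],
    [0.807,0.875,0.438,-0.152,0.5],
    [0.807,0.875,0.438,-0.152,0.5],
    [0.807,0.875,0.438,-0.152,0],
    [0.807,0.875,0.438,-0.152,0],
    [0.807,0.875,0.438,-0.152,0],
    [0.807,0.875,0.438,-0.152,0],
    [0.807,0.875,0.438,-0.152,0],
  ],
)

```text
time_s: 7.85
ee_pos: [633.8, 256.4, 5.3]
ee_rot: [-180.0, -0.0, 13.7]
force: [-0.3, 0.1, 0.5]
gripper_width: 18.0
gripper_force: 25.0
```

Run:
```python
from h import *
s=state();print(s["ee_pos"],s["gripper_width"])
go(470,299,60,0);go(470,299,12,0)
```

```text
[633.75507198 256.43743027   5.2698026 ] 18.039586266196963
go [-0.7452, -0.4004, -0.2737, 0.152] yaw 13.7
go [-0.7452, -0.4004, -0.0337, 0.152] yaw 13.7
```

Emit:
servo_tool(
  rows=[
    [0,0,-0.2,0,0],
    [0,0,-0.3,0,0],
    [-0.745,-0.4,-0.3,0.152,0],
    [-0.745,-0.4,-0.3,0.152,0],
    [-0.745,-0.4,-0.3,0.152,0],
    [-0.745,-0.4,-0.3,0.152,0],
    [-0.745,-0.4,-0.3,0.152,0],
    [-0.745,-0.4,-0.3,0.152,0],
    [-0.745,-0.4,-0.3,0.152,0],
    [-0.745,-0.4,-0.1,0.152,0],
    [-0.745,-0.4,-0.021,0.152,0],
    [-0.745,-0.4,-0.021,0.152,0],
    [-0.745,-0.4,-0.021,0.152,0],
  ],
)

```text
time_s: 8.93
ee_pos: [471.7, 298.5, 8.5]
ee_rot: [180.0, -0.0, -0.1]
force: [0.0, 0.6, -0.6]
gripper_width: 17.5
gripper_force: 25.0
```

Emit:
servo_tool(
  rows=[
    [0,0,0,0,0.27],
    [0,0,0,0,0.27],
    [0,0,0,0,0.27],
    [0,0,-0.2,0,0.4],
    [0,0,-0.4,0,0.5],
    [0,0,-0.4,0,0.5],
    [0,0,-0.4,0,0.5],
  ],
)

```text
time_s: 9.52
ee_pos: [471.9, 299.6, 92.1]
ee_rot: [-179.8, -0.3, -0.0]
force: [-0.5, -0.1, -0.2]
gripper_width: 45.0
gripper_force: 0.0
```

Run:
```python
from look import *
look()
go(648.5,-7.5,80,7.6)
cv2.imwrite("pics/w3.png",vision.grab_frame("wrist")[:,:,::-1])
```

```text
green [623.4 133.5] ang 16.6 [65.9  9.3] 63
green [621.3 174.7] ang 172.8 [67.4  9.2] 63
green [ 452.  -100.6] ang 31.9 [67.2  9.5] 69
green [438.3 -65.3] ang 11.2 [67.3  9.8] 72
orange [649.   -7.5] ang 8.0 [73.2 20.1] 121
orange [451.1  48.7] ang 33.5 [69.2 12.5] 72
orange [434.5  86. ] ang 10.3 [63.  14.1] 66
go [0.8908, 1.5311, 0.0508, -0.0846] yaw -0.0
```

View pics/w3.png

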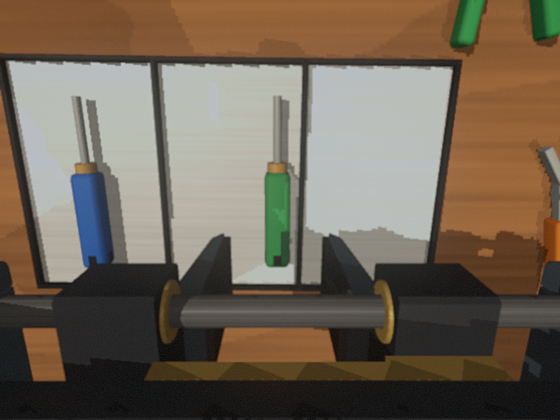

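The blue driver at (92,215) and the green one at (277,215) lie lengthwise in their bays. The orange driver is next.

Emit:
servo_tool(
  rows=[
    [0.445,0.766,0,0,0.5],
    [0.445,0.766,0,0,0.5],
    [0.445,0.766,0,0,0.5],
    [0.445,0.766,0,0,0.5],
    [0.445,0.766,0,0,0.5],
    [0.445,0.766,0,0,0.5],
  ],
)

```text
time_s: 10.12
ee_pos: [559.4, 142.6, 87.4]
ee_rot: [179.9, 0.1, -0.3]
force: [-0.2, 0.4, 0.0]
gripper_width: 45.6
gripper_force: 0.0
```

Emit:
servo_tool(
  rows=[
    [0.445,0.766,0,-0.085,0.5],
    [0.445,0.766,0,-0.085,0.5],
    [0.445,0.766,0,-0.085,0.5],
    [0.445,0.766,0,-0.085,0.5],
    [0.445,0.766,0,-0.085,0.5],
    [0.445,0.766,0,-0.085,0.5],
    [0.445,0.766,0.2,-0.085,0.5],
    [0.445,0.766,0.38,-0.085,0.5],
    [0.445,0.766,0.414,-0.085,0.5],
    [0.445,0.766,0.414,-0.085,0.5],
    [0.445,0.766,0.414,-0.085,0],
    [0.445,0.766,0.414,-0.085,0],
    [0.445,0.766,0.414,-0.085,0],
    [0.445,0.766,0.414,-0.085,0],
    [0.445,0.766,0.414,-0.085,0],
  ],
)

```text
time_s: 11.37
ee_pos: [648.7, -7.6, 7.6]
ee_rot: [180.0, -0.1, 7.6]
force: [0.1, 1.4, 3.1]
gripper_width: 17.6
gripper_force: 25.0
```

Run:
```python
from h import *
s=state();print(s["ee_pos"],s["gripper_width"])
go(470,201,60,0);go(470,201,12,0)
```

```text
[648.71515343  -7.57592556   7.64544274] 17.61256564105289
go [-0.7471, -1.1523, -0.2618, 0.0848] yaw 7.6
go [-0.7471, -1.1523, -0.0218, 0.0848] yaw 7.6
```

Emit:
servo_tool(
  rows=[
    [0,0,-0.2,0,0],
    [0,0,-0.35,0,0],
    [-0.3,-0.5,-0.35,0,0],
    [-0.3,-0.5,-0.35,0,0],
    [-0.3,-0.5,-0.35,0,0],
    [-0.3,-0.5,-0.35,0,0],
    [-0.3,-0.5,-0.35,0,0],
  ],
)

```text
time_s: 11.95
ee_pos: [574.4, 84.5, 77.0]
ee_rot: [180.0, -0.0, 7.8]
force: [1.1, 0.7, -1.0]
gripper_width: 17.9
gripper_force: 25.0
```

Emit:
servo_tool(
  rows=[
    [-0.447,-0.652,0,0.085,0],
    [-0.447,-0.652,0,0.085,0],
    [-0.447,-0.652,0,0.085,0],
    [-0.447,-0.652,0,0.085,0],
    [-0.447,-0.652,0,0.085,0],
    [-0.447,-0.652,0,0.085,0],
    [-0.447,-0.652,0.2,0.085,0],
    [-0.447,-0.652,0.333,0.085,0],
    [-0.447,-0.652,0.333,0.085,0],
    [-0.447,-0.652,0.333,0.085,0],
  ],
)

```text
time_s: 12.78
ee_pos: [470.5, 199.4, 8.9]
ee_rot: [179.9, 0.1, -0.1]
force: [-0.6, -0.1, 0.4]
gripper_width: 17.4
gripper_force: 25.0
```

Emit:
servo_tool(
  rows=[
    [0,0,0,0,0.27],
    [0,0,0,0,0.27],
    [0,0,0,0,0.27],
    [0,0,-0.2,0,0.4],
    [0,0,-0.4,0,0.6],
    [0,0,-0.4,0,1],
    [0,0,-0.4,0,1],
  ],
)

```text
time_s: 13.37
ee_pos: [471.3, 201.4, 92.7]
ee_rot: [-179.9, -0.4, -0.0]
force: [-0.5, -0.1, -0.1]
gripper_width: 48.4
gripper_force: 0.0
```

Run:
```python
from look import *
s=state();print(s["ee_pos"])
im=vision.grab_frame("wrist");c=cam("wrist")
for b in blobs(im,"orange",500): print(line(onz(c,b,20)[:,:2]),len(b))
cv2.imwrite("pics/w4.png",im[:,:,::-1])
# orange pliers: bisector grip point 50 behind pivot
look()
```

```text
[471.3 201.4  92.7]
green [623.1 133.4] ang 16.8 [65.4  9.3] 63
green [621.3 174.7] ang 172.8 [67.4  9.2] 63
green [ 452.  -100.6] ang 31.9 [67.2  9.5] 69
green [438.8 -65.1] ang 11.0 [66.   9.7] 70
orange [450.8  48.9] ang 32.9 [67.  11.8] 82
orange [434.7  85.9] ang 10.4 [63.2 11.2] 78
blue [473.7 427.9] ang 0.9 [64.8 17.1] 123
```

View pics/w4.png

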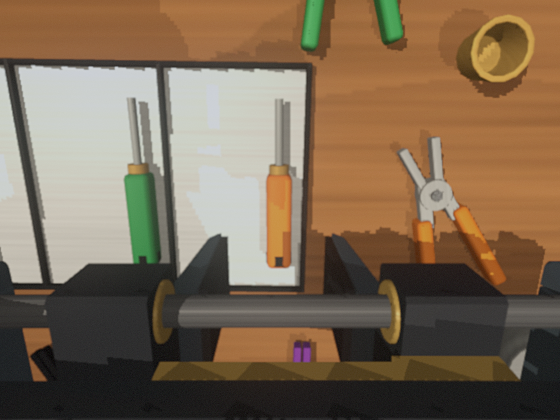

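The orange driver at (279,215) is in the near bay, and the pot at (497,50) and tin are undisturbed. I'll squeeze the orange pliers next; their pivot is at (436,195).

Run:
```python
from h import *
go(443.7,68,80,22.3);go(443.7,68,6,22.3)
```

```text
go [-0.1255, 0.6622, 0.0487, -0.2479] yaw -0.0
go [-0.1255, 0.6622, 0.4187, -0.2479] yaw -0.0
```

Emit:
servo_tool(
  rows=[
    [-0.125,0.662,0,-0.248,1],
    [-0.125,0.662,0,-0.248,1],
    [-0.125,0.662,0,-0.248,1],
    [-0.125,0.662,0,-0.248,1],
    [-0.125,0.662,0,-0.248,1],
    [-0.125,0.662,0,-0.248,1],
    [-0.125,0.662,0.2,-0.248,1],
    [-0.125,0.662,0.38,-0.248,1],
    [-0.125,0.662,0.418,-0.248,1],
    [-0.125,0.662,0.418,-0.248,1],
    [-0.125,0.662,0.418,-0.248,0],
    [-0.125,0.662,0.418,-0.248,0],
    [-0.125,0.662,0.418,-0.248,0],
    [-0.125,0.662,0.418,-0.248,0],
    [-0.125,0.662,0.418,-0.248,0],
    [-0.125,0.662,0.418,-0.248,0],
    [-0.125,0.662,0.418,-0.248,0],
  ],
)

```text
time_s: 14.88
ee_pos: [444.7, 68.5, 6.9]
ee_rot: [180.0, -0.1, 22.3]
force: [-1.1, -0.1, 5.5]
gripper_width: 55.1
gripper_force: 24.5
```

Emit:
servo_tool(
  rows=[
    [0,0,0,0,0],
    [0,0,0,0,0],
    [0,0,0,0,0],
    [0,0,0,0,0],
    [0,0,0,0,0],
    [0,0,0,0,0],
  ],
  force=35,
)

```text
time_s: 15.38
ee_pos: [444.6, 68.5, 6.9]
ee_rot: [180.0, -0.1, 22.3]
force: [-1.0, -0.1, 7.0]
gripper_width: 54.5
gripper_force: 34.3
```

Run:
```python
from h import *
print(state()["gripper_width"])
go(450,-295,70);go(450,-295,12)
```

```text
54.527958414864834
go [-0.6645, 1.6917, -0.3156, 0.0] yaw 22.3
go [-0.6645, 1.6917, -0.0256, 0.0] yaw 22.3
```

Run:
```python
from h import *
go(455,-395,70,8.3);go(455,-395,12,8.3)
```

```text
go [-0.831, 2.1638, -0.3156, 0.1555] yaw 22.3
go [-0.831, 2.1638, -0.0256, 0.1555] yaw 22.3
```

Emit:
servo_tool(
  rows=[
    [0,0,-0.08,0,0],
    [0,0,-0.16,0,0],
    [0,0,-0.24,0,0],
    [0,0,-0.32,0,0],
    [0,0,-0.32,0,0],
    [0,0,-0.32,0,0],
  ],
)

```text
time_s: 15.88
ee_pos: [444.5, 68.3, 70.4]
ee_rot: [180.0, -0.1, 22.3]
force: [-0.5, -1.1, -1.4]
gripper_width: 54.6
gripper_force: 34.3
```

Run:
```python
from h import *
print(state()["ee_pos"],state()["gripper_width"])
cv2.imwrite("pics/w5.png",vision.grab_frame("wrist")[:,:,::-1])
```

```text
[444.5071804   68.29468291  70.35583075] 54.59294660532042
```

View pics/w5.png

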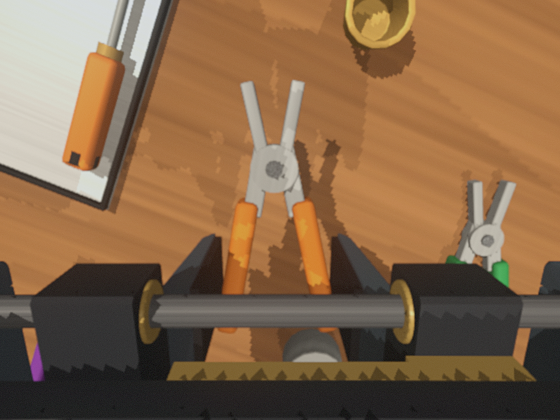

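The orange pliers stayed open at 54.5 mm under 34 N, so they are seized. They are held level in the grip and go to the repair tray.

Emit:
servo_tool(
  rows=[
    [-0.277,0.721,0,0,0],
    [-0.277,0.721,0,0,0],
    [-0.277,0.721,0,0,0],
    [-0.277,0.721,0,0,0],
    [-0.277,0.721,0,0,0],
    [-0.277,0.721,0,0,0],
  ],
)

```text
time_s: 16.43
ee_pos: [446.7, -87.2, 68.8]
ee_rot: [-179.9, 0.1, 22.1]
force: [0.3, 1.1, -2.0]
gripper_width: 54.2
gripper_force: 34.3
```

Emit:
servo_tool(
  rows=[
    [-0.277,0.721,0,0,0],
    [-0.277,0.721,0,0,0],
    [-0.277,0.721,0,0,0],
    [-0.277,0.721,0,0,0],
    [-0.277,0.721,0,0,0],
    [-0.277,0.721,0,0,0],
  ],
)

```text
time_s: 16.93
ee_pos: [450.8, -240.3, 69.0]
ee_rot: [-179.9, 0.1, 22.2]
force: [-0.4, 1.5, -1.1]
gripper_width: 54.5
gripper_force: 34.3
```

Emit:
servo_tool(
  rows=[
    [-0.277,0.721,0,0.155,0],
    [-0.277,0.721,0,0.155,0],
    [-0.277,0.721,0,0.155,0],
    [-0.277,0.721,0,0.155,0],
    [-0.277,0.721,0,0.155,0],
    [-0.277,0.721,0.15,0.155,0],
    [-0.277,0.721,0.28,0.155,0],
    [-0.277,0.721,0.292,0.155,0],
    [-0.277,0.721,0.292,0.155,0],
  ],
)

```text
time_s: 17.68
ee_pos: [454.1, -391.9, 10.3]
ee_rot: [-179.8, 0.2, 8.5]
force: [-1.1, -0.9, -1.4]
gripper_width: 54.9
gripper_force: 34.3
```

Run:
```python
from h import *
s=state();print(s["ee_pos"],s["gripper_width"],s["force"])
go(455,-395,11,8.3)
```

```text
[ 454.10127512 -391.8628215    10.25027655] 54.935383945737385 [-1.1398454  -0.92336391 -1.35165477]
go [0.0021, 0.0162, -0.0037, 0.002] yaw 8.5
```

Emit:
servo_tool(
  rows=[
    [0,0,0,0,0.9],
    [0,0,0,0,0.9],
    [0,0,0,0,0.9],
    [0,0,0,0,0.9],
    [0,0,-0.2,0,1],
    [0,0,-0.35,0,1],
    [0,0,-0.35,0,1],
    [0,0,-0.35,0,1],
  ],
)

```text
time_s: 18.35
ee_pos: [455.8, -396.1, 84.5]
ee_rot: [179.7, -0.2, 8.3]
force: [0.1, -0.3, -0.2]
gripper_width: 91.4
gripper_force: 0.0
```

Run:
```python
from look import *
look()
go(445.5,-82.7,80,21.6);go(445.5,-82.7,6,21.6)
```

```text
green [624.2 133.8] ang 16.6 [65.2  8.8] 60
green [620.9 174.6] ang 173.0 [67.3  9.4] 64
green [474.3 297.2] ang 1.3 [65.2 14.9] 105
green [ 452.  -100.6] ang 31.9 [67.2  9.5] 69
green [438.  -65.3] ang 11.4 [67.3  9.7] 71
orange [473.2 195.4] ang 179.3 [74.5 11.5] 74
blue [473.2 427.8] ang 1.6 [65.6 17.3] 127
go [0.1811, -1.5523, 0.0135, -0.1473] yaw 8.3
go [0.1811, -1.5523, 0.3835, -0.1473] yaw 8.3
```

Emit:
servo_tool(
  rows=[
    [0.09,-0.776,0,0,1],
    [0.09,-0.776,0,0,1],
    [0.09,-0.776,0,0,1],
    [0.09,-0.776,0,0,1],
    [0.09,-0.776,0,0,1],
    [0.09,-0.776,0,0,1],
  ],
)

```text
time_s: 18.9
ee_pos: [449.0, -237.1, 80.8]
ee_rot: [-179.9, 0.1, 8.5]
force: [1.0, -0.3, -0.1]
gripper_width: 91.5
gripper_force: 0.0
```

Emit:
servo_tool(
  rows=[
    [0.091,-0.776,0,-0.147,1],
    [0.091,-0.776,0,-0.147,1],
    [0.091,-0.776,0,-0.147,1],
    [0.091,-0.776,0,-0.147,1],
    [0.091,-0.776,0,-0.147,1],
    [0.091,-0.776,0,-0.147,1],
    [0.091,-0.776,0.2,-0.147,1],
    [0.091,-0.776,0.36,-0.147,1],
    [0.091,-0.776,0.38,-0.147,1],
    [0.091,-0.776,0.38,-0.147,1],
    [0.091,-0.776,0.38,-0.147,0],
    [0.091,-0.776,0.38,-0.147,0],
    [0.091,-0.776,0.38,-0.147,0],
    [0.091,-0.776,0.38,-0.147,0],
    [0.091,-0.776,0.38,-0.147,0],
    [0.091,-0.776,0.38,-0.147,0],
    [0.091,-0.776,0.38,-0.147,0],
    [0.091,-0.776,0.38,-0.147,0],
    [0.091,-0.776,0.38,-0.147,0],
  ],
  force=25,
)

```text
time_s: 20.48
ee_pos: [445.5, -82.6, 6.0]
ee_rot: [180.0, -0.0, 21.6]
force: [-1.1, -1.2, 3.6]
gripper_width: 34.2
gripper_force: 2.0
```

Run:
```python
from h import *
s=state();print(s["gripper_width"],s["ee_pos"])
go(460,-305,70,8.3);go(460,-305,11,8.3)
go(470,347,70,0)
```

```text
34.19787701520501 [445.47872353 -82.63949859   5.97643614]
go [-0.3417, 1.0605, -0.3201, 0.1477] yaw 21.6
go [-0.3417, 1.0605, -0.0251, 0.1477] yaw 21.6
go [0.9047, -1.9523, -0.3201, 0.24] yaw 21.6
```

Emit:
servo_tool(
  rows=[
    [0,0,0,0,0],
    [0,0,0,0,0],
    [0,0,0,0,0],
    [0,0,0,0,0],
    [0,0,0,0,0],
    [0,0,0,0,0],
  ],
)

```text
time_s: 20.98
ee_pos: [445.5, -82.6, 5.9]
ee_rot: [180.0, -0.0, 21.6]
force: [-1.7, 0.4, 5.4]
gripper_width: 29.5
gripper_force: 25.0
```

This green pair closed to 29.5 mm, so its hinge is free. It goes into the green bay.

Emit:
servo_tool(
  rows=[
    [0,0,-0.1,0,0],
    [0,0,-0.2,0,0],
    [0,0,-0.32,0,0],
    [0.452,-0.974,-0.32,0,0],
    [0.452,-0.974,-0.32,0,0],
    [0.452,-0.974,-0.32,0,0],
    [0.452,-0.974,-0.32,0,0],
    [0.452,-0.974,-0.32,0,0],
    [0.452,-0.974,-0.32,0,0],
    [0.452,-0.974,-0.32,0,0],
  ],
)

```text
time_s: 21.82
ee_pos: [457.6, 134.0, 69.1]
ee_rot: [-180.0, 0.0, 21.9]
force: [-0.3, -0.6, -1.7]
gripper_width: 29.3
gripper_force: 25.0
```

Emit:
servo_tool(
  rows=[
    [0.452,-0.974,0,0.24,0],
    [0.452,-0.974,0,0.24,0],
    [0.452,-0.974,0,0.24,0],
    [0.452,-0.974,0,0.24,0],
    [0.452,-0.974,0,0.24,0],
    [0.452,-0.974,0,0.24,0],
    [0.452,-0.974,0,0.24,0],
    [0.452,-0.974,0,0.24,0],
  ],
)

```text
time_s: 22.48
ee_pos: [470.0, 345.0, 68.7]
ee_rot: [179.9, 0.1, 0.0]
force: [0.2, -1.1, -1.7]
gripper_width: 29.5
gripper_force: 25.0
```

Run:
```python
from look import *
s=state();print(s["gripper_width"],s["ee_pos"],s["ee_rot"])
go(469,346,9.5,0)
cv2.imwrite("pics/w6.png",vision.grab_frame("wrist")[:,:,::-1])
```

```text
29.529156482564186 [470.  345.   68.7] [179.9   0.1   0. ]
go [-0.005, -0.005, 0.2961, 0.0001] yaw 0.0
```

View pics/w6.png

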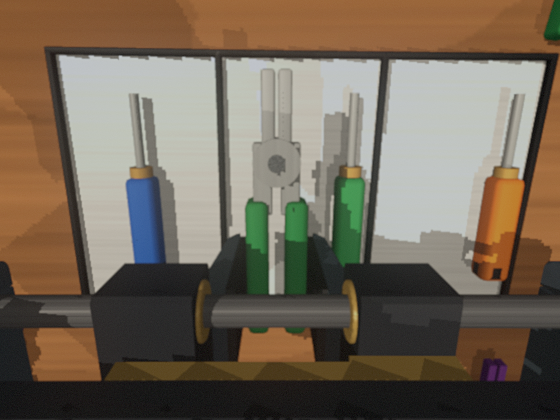

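The pliers are shut and lengthwise over the middle bay, beside the green driver at (348,215).

Emit:
servo_tool(
  rows=[
    [-0.005,-0.008,0.15,0,0],
    [-0.005,-0.008,0.25,0,0],
    [-0.005,-0.008,0.28,0,0],
    [-0.005,-0.008,0.294,0,0],
    [-0.005,-0.008,0.294,0,0],
    [-0.005,-0.008,0.294,0,0],
  ],
)

```text
time_s: 23.03
ee_pos: [470.1, 347.5, 11.9]
ee_rot: [-180.0, -0.1, -0.1]
force: [0.1, 0.1, -0.6]
gripper_width: 29.3
gripper_force: 25.0
```

Emit:
servo_tool(
  rows=[
    [0,0,0,0,0.39],
    [0,0,0,0,0.39],
    [0,0,0,0,0.39],
    [0,0,-0.1,0,0.39],
    [0,0,-0.25,0,0.39],
    [0,0,-0.4,0,1],
    [0,0,-0.4,0,1],
    [0,0,-0.4,0,1],
  ],
)

```text
time_s: 23.7
ee_pos: [470.4, 348.8, 93.4]
ee_rot: [-179.8, -0.3, 0.0]
force: [-1.1, 0.5, -0.1]
gripper_width: 53.3
gripper_force: 0.0
```

Run:
```python
from look import *
cv2.imwrite("pics/w7.png",vision.grab_frame("wrist")[:,:,::-1])
look(["green"])
a=np.radians(4.75);P=np.array([672.3,158.7])
print(P-50*np.array([np.cos(a),np.sin(a)]))
go(622.5,154.5,80,4.8);go(622.5,154.5,6,4.8)
```

```text
green [623.4 133.6] ang 16.6 [66.7  9. ] 61
green [621.3 174.7] ang 172.8 [67.4  9.2] 63
green [469.4 293.8] ang 177.3 [69.4 10.1] 51
[622.5 154.6]
go [0.7692, 0.965, 0.053, -0.0534] yaw -0.0
go [0.7692, 0.965, 0.423, -0.0534] yaw -0.0
```

View pics/w7.png

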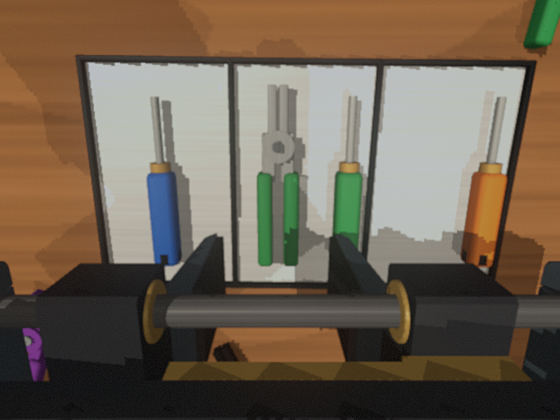

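The kit lies shut and flat. The second green pair is next.

Emit:
servo_tool(
  rows=[
    [0.769,0.965,0,-0.053,1],
    [0.769,0.965,0,-0.053,1],
    [0.769,0.965,0,-0.053,1],
    [0.769,0.965,0,-0.053,1],
    [0.769,0.965,0,-0.053,1],
    [0.769,0.965,0,-0.053,1],
    [0.769,0.965,0,-0.053,1],
    [0.769,0.965,0.2,-0.053,1],
    [0.769,0.965,0.38,-0.053,1],
    [0.769,0.965,0.42,-0.053,1],
    [0.769,0.965,0.42,-0.053,1],
    [0.769,0.965,0.42,-0.053,0],
    [0.769,0.965,0.42,-0.053,0],
    [0.769,0.965,0.42,-0.053,0],
    [0.769,0.965,0.42,-0.053,0],
    [0.769,0.965,0.42,-0.053,0],
    [0.769,0.965,0.42,-0.053,0],
    [0.769,0.965,0.42,-0.053,0],
    [0.769,0.965,0.42,-0.053,0],
  ],
)

```text
time_s: 25.38
ee_pos: [623.2, 155.0, 7.7]
ee_rot: [-180.0, -0.1, 4.7]
force: [-1.5, 1.1, 4.9]
gripper_width: 56.2
gripper_force: 24.4
```

Emit:
servo_tool(
  rows=[
    [0,0,0,0,0],
    [0,0,0,0,0],
    [0,0,0,0,0],
    [0,0,0,0,0],
    [0,0,0,0,0],
    [0,0,0,0,0],
  ],
  force=35,
)

```text
time_s: 25.88
ee_pos: [623.2, 155.1, 7.7]
ee_rot: [-180.0, -0.0, 4.7]
force: [-2.1, 1.4, 5.3]
gripper_width: 56.2
gripper_force: 34.1
```

Run:
```python
from h import *
s=state();print(s["gripper_width"],s["ee_pos"])
go(460,-305,70,8.3);go(460,-305,11,8.3)
```

```text
56.16353344620227 [623.17915453 155.05391503   7.6710481 ]
go [-1.0034, 2.2249, -0.3116, -0.0395] yaw 4.7
go [-1.0034, 2.2249, -0.0166, -0.0395] yaw 4.7
```

This pair stayed at 56 mm under 34 N, so it is seized. It goes to the repair tray.

Emit:
servo_tool(
  rows=[
    [0,0,-0.1,0,0],
    [0,0,-0.2,0,0],
    [0,0,-0.32,0,0],
    [-0.334,0.742,-0.32,0,0],
    [-0.334,0.742,-0.32,0,0],
    [-0.334,0.742,-0.32,0,0],
    [-0.334,0.742,-0.32,0,0],
    [-0.334,0.742,-0.32,0,0],
    [-0.334,0.742,-0.32,0,0],
  ],
)

```text
time_s: 26.63
ee_pos: [567.7, -0.5, 70.5]
ee_rot: [180.0, 0.1, 4.6]
force: [-0.4, -0.0, -1.3]
gripper_width: 55.5
gripper_force: 34.2
```

Emit:
servo_tool(
  rows=[
    [-0.334,0.742,0,0,0],
    [-0.334,0.742,0,0,0],
    [-0.334,0.742,0,0,0],
    [-0.334,0.742,0,0,0],
    [-0.334,0.742,0,0,0],
    [-0.334,0.742,0,0,0],
  ],
)

```text
time_s: 27.13
ee_pos: [514.6, -152.8, 70.7]
ee_rot: [-180.0, -0.0, 4.6]
force: [0.2, 0.7, -0.9]
gripper_width: 55.9
gripper_force: 34.2
```

Emit:
servo_tool(
  rows=[
    [-0.335,0.742,0,-0.04,0],
    [-0.335,0.742,0,-0.04,0],
    [-0.335,0.742,0,-0.04,0],
    [-0.335,0.742,0,-0.04,0],
    [-0.335,0.742,0,-0.04,0],
    [-0.335,0.742,0,-0.04,0],
  ],
)

```text
time_s: 27.63
ee_pos: [460.8, -305.7, 70.7]
ee_rot: [-180.0, -0.0, 8.3]
force: [0.3, 0.4, -1.4]
gripper_width: 55.8
gripper_force: 34.2
```

Run:
```python
from look import *
s=state();print(s["gripper_width"],s["ee_pos"],s["ee_rot"])
go(460,-305,11.5,8.3)
cv2.imwrite("pics/w8.png",vision.grab_frame("wrist")[:,:,::-1])
```

```text
55.801306539891186 [ 460.8 -305.7   70.7] [-180.    -0.     8.3]
go [-0.0034, -0.0039, 0.2958, -0.0002] yaw 8.3
```

View pics/w8.png

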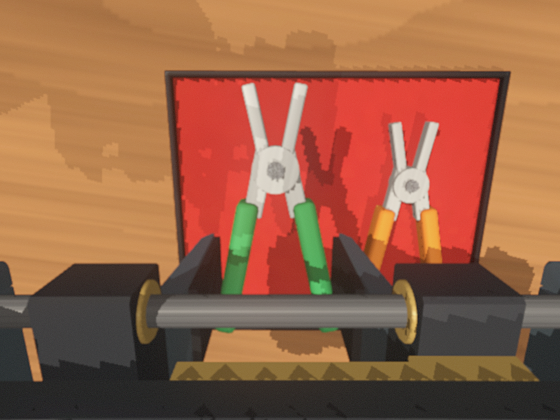

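The green pliers hang at (275,170) over the left half of the repair tray, with the orange pair at (410,185) clear beside them.

Emit:
servo_tool(
  rows=[
    [0,-0.01,0.15,0,0],
    [0,-0.01,0.25,0,0],
    [0,-0.01,0.292,0,0],
    [0,-0.01,0.292,0,0],
    [0,-0.01,0.292,0,0],
    [0,-0.01,0.292,0,0.73],
    [0,-0.01,0.292,0,0.73],
    [0,-0.01,0.292,0,0.73],
    [0,-0.01,0.292,0,0.73],
    [0,-0.01,0.2,0,0.73],
    [0,-0.01,0.1,0,0.73],
    [-0.3,-0.01,-0.3,0,0.73],
    [-0.7,-0.01,-0.5,0,0.73],
    [-0.7,-0.01,-0.5,0,0.73],
    [-0.7,-0.01,-0.5,0,0.73],
    [-0.7,-0.01,-0.5,0,0.73],
    [-0.7,-0.01,-0.5,0,0.73],
  ],
)

```text
time_s: 29.1
ee_pos: [319.5, -325.3, 174.3]
ee_rot: [179.7, -0.2, 8.2]
force: [0.3, -0.2, 0.5]
gripper_width: 66.6
gripper_force: 0.0
```

Run:
```python
from look import *
look()
a=vision.grab_frame("top")[150:300,110:470]; b=vision.grab_frame("scene")[150:300,110:470]
cv2.imwrite("pics/f.png",cv2.resize(np.vstack([a,b])[:,:,::-1],(720,600),interpolation=cv2.INTER_CUBIC))
```

```text
green [471.  354.5] ang 1.3 [66.2  8.5] 65
green [471.  336.4] ang 0.9 [67.1  8.5] 66
green [474.5 297.2] ang 1.4 [65.  14.9] 104
green [ 454.6 -283.3] ang 177.5 [66.1 10.9] 79
orange [472.9 195.5] ang 179.0 [74.6 11.8] 75
blue [473.2 427.8] ang 1.6 [65.6 17.3] 127
```

View pics/f.png

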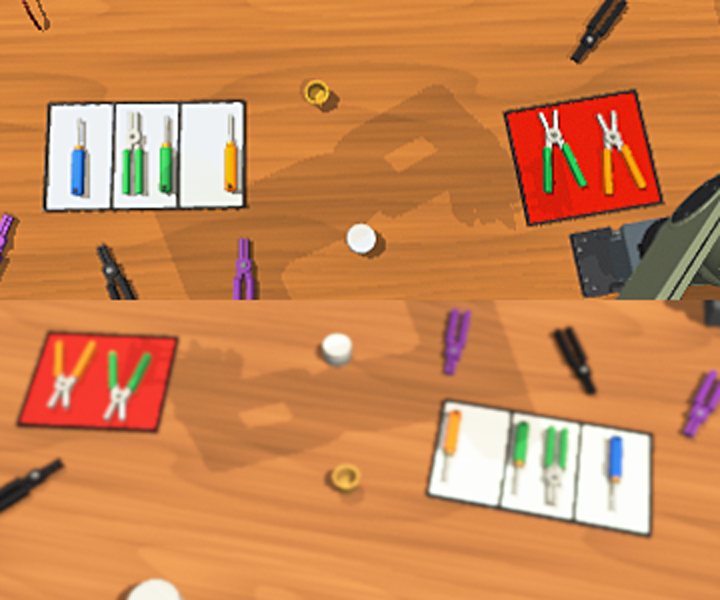

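Everything is in place. Both views show the drivers alone in their bays, the free green pliers shut beside the green driver, both seized pairs in the red tray, and the pot and tin unmoved.

```bash
python3 -c "
from workcell import job_done
print(job_done())"
```

```text
the job is handed in; nothing more can be done
None
```

I handed the job in at about 29 s of the 210 s, with no verdict returned: the three screwdrivers are each in their own bay, the free green pliers are shut beside the green driver, the seized green and orange pliers are in the repair tray, there were no blue pliers on the bench, and the pot and tin look unmoved.

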